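# Find the full canister by its weight

## Robot

A 6-joint arm with a two-finger parallel gripper is mounted at the origin on a cart in front of the work surface, level with it; the furniture and walls round the work are solid. World frame = base frame: x ahead of the robot, y to its left, z up, the work surface at z = 0. Lengths are in mm, angles in rad, forces in N, time in s.
With the tool pointing down it reaches from about 350 to 950 mm from the base axis. Payload 17.4 kg.
Tool frame: the origin (TCP) lies midway between the tips of the shut fingers; the grasp point (between the pads) lies 19 mm behind it (r.hold_point_z is the distance from the TCP to the grasp point, in mm); z points along the fingers, y is the line along which they close (so a half turn about z gives the same grasp; the last joint's range is limited). The gripper opens to 93 mm and grips with 3 to 60 N. Pads are 15 mm wide; open, the fingers measure 128 mm over their backs; the gripper's body (75 mm by 188 mm) begins 65 mm behind the grasp point.
Start: joints at [-1.31, 0.116, 1.442, -0, 1.584, -0.038], TCP at [198.693, -645.099, 179.146] pointing down, gripper open.
Joint ranges: [-2.83, 2.83], [-0.83, 2.19], [0.07, 2.5], [-1.14, 4.28], [0.01, 3], [-2.97, 2.97]. Speed limits (rad/s): [1.89, 1.89, 2.22, 3.14, 3.14, 3.14].

## Interface

Orientations are given as a rotation vector (axis times angle).
In Python, from cell import monitor, get_image, camera_model, r gives the robot as it stands.
- The arm moves only by the tool servo_tool, never from a script. Its argument "plan" is a list of rows, each a list of 3 entries, a list of its own where there are three numbers: the finger opening in cm, from 0 to 9.3, then the shift along the world's x, y, z in cm, then the turn about the world's z in degrees. In form: [[gripper, [dx, dy, dz], spin], ...]. A call has exactly 8 rows; each row is the pose to reach, as a shift and turn from the pose commanded when the call began; what a row does not reach only later rows make up. A row lasts 1/12 s, in which the tool goes at most 41.7 mm and 7.16 degrees, less where a joint would pass 70% of its speed; a pose out of reach is approached as far as the arm can. A call with a gripper value outside its range is refused whole. The fingers move at their own pace and stop on an object; the grip force is fixed at half the most. Time passes only in rows, so rows that repeat a pose let the fingers close, or fill a call up. It gives the time, the measured TCP pose, the force, the opening and the grip force at its end, in the units of the state.
- monitor.read_state(): the state, without advancing time (a new reading comes with each control period).
- get_image(name): name is "scene" or "top"; returns the picture (420x560x3 uint8, blue, green, red); there is no depth.
- camera_model(name): a dict with "fx", "fy", "cx", "cy" (pixels), "position" and "attitude" of the camera in the world. Camera axes: x right, y up, looking along -z (the intrinsics and any distortion apply to the point x, -y, -z); pixel columns grow to the right and rows downward; lengths in mm; the calibration is good to about 2 mm. A picture is of the moment at which its call begins. camera_model takes no time and is no camera call.
- r.close_job(): hands the job in; it is judged then, once.
The state is a dict: "time_s": time; "joint_pos": joint angles; "qvel": joint speeds; "joint_efforts": joint torques, N m; "tool_pos": TCP position; "tool_rot": TCP orientation; "contact_force": force on the tool from outside, world axes, zero at the start; "torque": the same for the moment, N m; "finger_gap": finger opening in mm; "grip_force": force on a finger pad.
Only numpy, scipy, OpenCV 4.12 (cv2) and the standard library are available. Lean on these libraries where they do the work, as an engineer would, in place of code of your own. Each camera call takes 0.05 s, during which the arm holds its last target. There are 200 camera calls.

## Task

Three identical blue canisters with white lids stand on the table; one holds a stack of steel pattern weights and is clearly heavier, the other two are as good as empty. Lift them to feel which is the full one, and stand that one upright in the wooden tray. The two empty ones must be left standing on the table, outside the tray; never tip a canister over.

Things in the scene. Friction and masses are not known exactly. Their poses are not given: they have to be found in the camera images.
- canister_1: One of three identical closed round plastic canisters, blue with a white ribbed screw lid, 50 mm in diameter, 62 mm high, standing on the table; origin at the centre of its underside, z up. Opaque and rigid; grip it across its diameter from above, at any yaw. The full one weighs 0.45 to 0.7 kg, each of the other two 0.06 to 0.09 kg; which is which changes from start to start and cannot be seen.
- canister_2: One of three identical closed round plastic canisters, blue with a white ribbed screw lid, 50 mm in diameter, 62 mm high, standing on the table; origin at the centre of its underside, z up. Opaque and rigid; grip it across its diameter from above, at any yaw. The full one weighs 0.45 to 0.7 kg, each of the other two 0.06 to 0.09 kg; which is which changes from start to start and cannot be seen.
- canister_3: One of three identical closed round plastic canisters, blue with a white ribbed screw lid, 50 mm in diameter, 62 mm high, standing on the table; origin at the centre of its underside, z up. Opaque and rigid; grip it across its diameter from above, at any yaw. The full one weighs 0.45 to 0.7 kg, each of the other two 0.06 to 0.09 kg; which is which changes from start to start and cannot be seen.
- tray: Shallow open tray of brown wood, fixed to the table, 160 mm (its x) by 140 mm (its y), rim 18 mm high, walls 6 mm thick; floor inside 148 by 128 mm, 6 mm above the table. Origin at the centre of its underside, on the table; x and y along its sides.
There are look-alikes about, which are no part of the job. Leave any orange or red look-alike of the canister_1 alone.

How it is judged:
By the outcome, as a careful person would: the job done as asked, in the order asked, and still so for the second after the job is handed in, with the robot touching nothing.
It also fails if it takes over 64 s, if anything falls off the work surface, if the arm or the gripper's body presses on something with over 40 N, if the wrist force passes 120 N, or if a joint passes its speed limit or range.

## Working session

There is one attempt and no reset: what is moved stays moved. The work goes in short steps, Python scripts to look and compute and a tool call to move; the robot and the scene stay as the last step left them, time stands still between calls to the robot, and variables do not carry over. Pictures are saved under pics/ and viewed, at most 10 in all, crops included, and the job is handed in when it is done.

Besides the shell and the picture viewer there is one more tool, called after "Call:" as name(argument=value, ...), one argument or row to a line, values as JSON. servo_tool: Moves the arm, as the interface text tells. Its arguments: {"type":"object","properties":{"plan":{"type":"array","items":{"type":"array"}}},"required":["plan"]}

```bash
mkdir -p pics; python3 - <<'E'
from cell import monitor,get_image,camera_model,r
import cv2
for n in("scene","top"):
    cv2.imwrite(f"pics/{n}0.png",get_image(n)); print(camera_model(n))
s=monitor.read_state();print(s)
E
```

```text
{'fx': 529.3954029271756, 'fy': 529.3954029271756, 'cx': 287.24684216308475, 'cy': 208.19931057388456, 'position': array([-188.60599319,  763.38536163,  871.03213701]), 'attitude': array([ 0.43245425, -1.01716292, -2.09779636])}
{'fx': 419.0327736658946, 'fy': 419.0327736658946, 'cx': 271.30039994099315, 'cy': 212.12340904179266, 'position': array([ 407.57442824,   82.60589706, 1031.28298159]), 'attitude': array([ 0.12385706, -0.15212251, -1.58642936])}
{'time_s': 0.1, 'joint_pos': array([-1.30981738e+00,  1.16405097e-01,  1.44222619e+00,  1.92751097e-05,
        1.58397639e+00, -3.77974469e-02]), 'qvel': array([ 0.0009515 , -0.00200508, -0.00270836,  0.00012429,  0.0002569 ,
       -0.00035385]), 'joint_efforts': array([ 3.37999438e-03, -7.22884083e+01, -6.23863292e+01,  7.82094360e-02,
        2.27808428e-02, -7.56054351e-05]), 'tool_pos': array([ 198.62703039, -644.87375578,  178.48399999]), 'tool_rot': array([-3.10560293e+00, -4.67423131e-01,  1.47417724e-04]), 'contact_force': array([-0.089858  ,  0.18089876, -0.14253385]), 'torque': array([ 0.02905058, -0.00685978, -0.01923805]), 'grip_force': 0.0, 'finger_gap': 93.16884840260273}
```

View pics/top0.png

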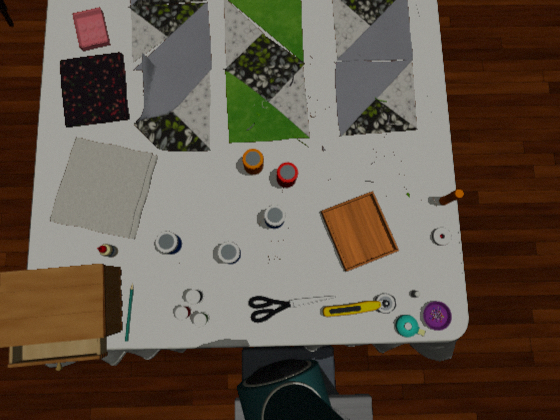

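View pics/scene0.png

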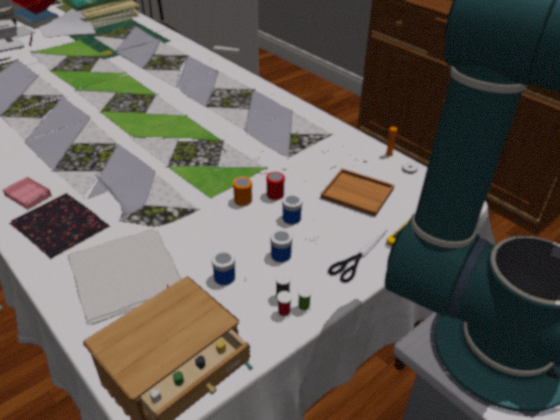

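The top view shows blue canisters at about (167,242), (228,253) and (274,216). The orange one is at (253,160), the red one at (287,174), and the tray at (359,231).

```bash
cat > h.py <<'E'
import cv2,numpy as np
from scipy.spatial.transform import Rotation as R
from cell import monitor,get_image,camera_model,r
def ray(n,u,v,z):
    c=camera_model(n);d=R.from_rotvec(c["attitude"]).apply([(u-c["cx"])/c["fx"],-(v-c["cy"])/c["fy"],-1])
    p=c["position"];return p+d*(z-p[2])/d[2]
def proj(n,P):
    c=camera_model(n);q=R.from_rotvec(c["attitude"]).inv().apply(np.array(P)-c["position"])
    return c["cx"]-c["fx"]*q[0]/q[2],c["cy"]+c["fy"]*q[1]/q[2]
def lids(im):
    g=cv2.resize(cv2.cvtColor(im,cv2.COLOR_BGR2GRAY),None,fx=4,fy=4,interpolation=cv2.INTER_CUBIC)
    c=cv2.HoughCircles(g,cv2.HOUGH_GRADIENT,1,60,param1=120,param2=18,minRadius=36,maxRadius=52)
    return [] if c is None else c[0]/4
E
python3 - <<'E'
from h import *
im=get_image("top")
for u,v,q in lids(im):
    if 140<u<310 and 140<v<280: print("lid",u,v,q,ray("top",u,v,62).round(1))
hsv=cv2.cvtColor(im,cv2.COLOR_BGR2HSV)
b=cv2.inRange(hsv,(100,120,30),(130,255,255))
for c in cv2.findContours(b,0,1)[0]:
    if cv2.contourArea(c)>25: print("blue",cv2.boundingRect(c))
m=cv2.inRange(hsv,(3,80,60),(20,255,255)); m[:,:310]=0;m[:,410:]=0
c=max(cv2.findContours(m,0,1)[0],key=cv2.contourArea);rc=cv2.minAreaRect(c)
bx=cv2.boxPoints(rc);P=np.array([ray("top",*p,18) for p in bx]);print("tray",P.round(0),P.mean(0).round(1),np.linalg.norm(P-np.roll(P,1,0),axis=1))
s=get_image("scene");hs=cv2.cvtColor(s,cv2.COLOR_BGR2HSV)
b=cv2.inRange(hs,(100,120,30),(130,255,255))
for c in cv2.findContours(b,0,1)[0]:
    if cv2.contourArea(c)>60: print("sceneblue",cv2.boundingRect(c))
cv2.imwrite("pics/crop.png",cv2.resize(im[140:290,140:410],None,fx=2.9,fy=2.9,interpolation=2))
E
```

```text
lid 228.875 251.875 10.9 [487.8 163.2  62. ]
lid 252.875 158.875 10.2 [709.7 104.8  62. ]
lid 287.125 173.875 11.45 [671.1  23.5  62. ]
lid 165.875 242.625 10.0 [512.  308.4  62. ]
lid 273.375 216.125 9.325 [569.4  58.6  62. ]
blue (170, 237, 11, 17)
tray [[ 588.  -58.   18.]
 [ 640. -195.   18.]
 [ 488. -245.   18.]
 [ 439. -111.   18.]] [ 538.7 -152.2   18. ] [158.49953021 146.51370182 160.39761101 142.884138  ]
sceneblue (215, 269, 19, 15)
sceneblue (272, 247, 18, 14)
sceneblue (283, 210, 17, 14)
```

View pics/crop.png

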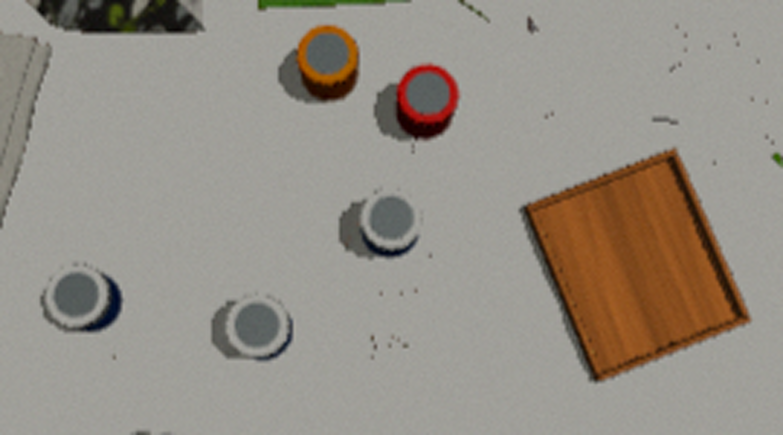

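The crop shows the grey lid discs at about top-view pixels (167,242), (228.6,252) and (275,215). I'll refine these by disc centroid and cross-check them in the scene view.

```bash
cat >> h.py <<'E'
def disc(im,u,v,w=12):
    u,v=int(round(u)),int(round(v));p=im[v-w:v+w+1,u-w:u+w+1].astype(float)
    ref=np.median(p[w-2:w+3,w-2:w+3].reshape(-1,3),0)
    m=(np.abs(p-ref).max(2)<14).astype(np.uint8)
    m=cv2.morphologyEx(m,cv2.MORPH_OPEN,np.ones((3,3),np.uint8))
    n,l,s,c=cv2.connectedComponentsWithStats(m,connectivity=4);k=l[w,w]
    return u-w+c[k][0],v-w+c[k][1],s[k]
E
python3 - <<'E'
from h import *
im=get_image("top");sc=get_image("scene")
for u,v in((167,242),(228.6,252),(275,215),(253,159),(287,173)):
    d=disc(im,u,v);P=ray("top",*d[:2],62);q=proj("scene",P);e=disc(sc,*q)
    print(np.round(d,1),P.round(1),np.round(q,1),np.round(e,1),ray("scene",*e[:2],62).round(1))
E
```

```text
Traceback (most recent call last):
ValueError: setting an array element with a sequence. The requested array has an inhomogeneous shape after 1 dimensions. The detected shape was (3,) + inhomogeneous part.
```

```bash
sed -i 's/,s\[k\]$/,s[k][4]/' h.py
python3 - <<'E'
from h import *
im=get_image("top");sc=get_image("scene")
for u,v in((167,242),(228.6,252),(275,215),(253,159),(287,173)):
    d=disc(im,u,v);P=ray("top",*d[:2],62);q=proj("scene",P);e=disc(sc,*q)
    print(np.round(d,1),P.round(1),np.round(q,1),np.round(e,1),ray("scene",*e[:2],62).round(1))
E
```

```text
[165.6 241.2 162. ] [515.3 309.1  62. ] [222.2 258.2] [222.7 257.9 102. ] [515.3 307.7  62. ]
[228.  251.6 164. ] [488.5 165.2  62. ] [280.4 236.1] [281.  235.8  84. ] [488.3 163.4  62. ]
[274.4 214.6 156. ] [572.9  56.2  62. ] [291.4 199.9] [292.1 199.6  57. ] [572.7  54.   62. ]
[252.3 157.9 143. ] [712.2 106.1  62. ] [241.3 182. ] [241.6 181.7  51. ] [712.7 104.6  62. ]
[287.1 171.7 140. ] [676.4  23.4  62. ] [274.6 176.4] [275.  176.1  49. ] [676.7  21.6  62. ]
```

The two views agree to 2 mm: A (515,308), B (488,164), C (573,55), with the tray centre at about (539,-152). I'll move towards C first.

Call:
servo_tool(
  plan=[
    [9.3,[1.9,3.5,0],0],
    [9.3,[3.8,7,0],0],
    [9.3,[5.7,10.5,0],0],
    [9.3,[7.6,14,0],0],
    [9.3,[9.5,17.5,0],0],
    [9.3,[11.4,21,0],0],
    [9.3,[13.3,24.5,0],0],
    [9.3,[15.2,28,0],0],
  ],
)

```text
time_s: 1.07
tool_pos: [351.1, -363.4, 179.3]
tool_rot: [3.106, 0.467, 0.001]
contact_force: [0.9, -0.7, 1.1]
finger_gap: 93.0
grip_force: 0.0
```

Call:
servo_tool(
  plan=[
    [9.3,[1.9,3.5,0],0],
    [9.3,[3.8,7,0],0],
    [9.3,[5.7,10.5,0],0],
    [9.3,[7.6,14,0],0],
    [9.3,[9.5,17.5,0],0],
    [9.3,[11.4,21,0],0],
    [9.3,[13.3,24.5,0],0],
    [9.3,[15.2,28,0],0],
  ],
)

```text
time_s: 1.73
tool_pos: [503.2, -83.1, 179.5]
tool_rot: [3.106, 0.468, 0.001]
contact_force: [0.4, -0.9, 0.5]
finger_gap: 93.2
grip_force: 0.0
```

Call:
servo_tool(
  plan=[
    [9.3,[1.8,3.5,0],0],
    [9.3,[3.5,7,0],0],
    [9.3,[5.3,10.5,0],0],
    [9.3,[7,14,0],0],
    [9.3,[7,14,-2],0],
    [9.3,[7,14,-4],0],
    [9.3,[7,14,-6],0],
    [9.3,[7,14,-8],0],
  ],
)

```text
time_s: 2.4
tool_pos: [572.7, 55.3, 98.2]
tool_rot: [3.106, 0.469, 0.0]
contact_force: [0.6, -0.4, 0.5]
finger_gap: 93.2
grip_force: 0.0
```

Call:
servo_tool(
  plan=[
    [9.3,[0,0,-1.5],0],
    [9.3,[0,0,-3],0],
    [9.3,[0,0,-4.5],0],
    [9.3,[0,0,-6],0],
    [9.3,[0,0,-7.2],0],
    [9.3,[0,0,-8.2],0],
    [9.3,[0,0,-8.2],0],
    [9.3,[0,0,-8.2],0],
  ],
)

```text
time_s: 3.07
tool_pos: [572.6, 54.9, 17.1]
tool_rot: [-3.107, -0.468, 0.001]
contact_force: [0.1, -0.1, 1.3]
finger_gap: 93.0
grip_force: 0.0
```

Call:
servo_tool(
  plan=[
    [4.6,[0,0,0],0],
    [4.6,[0,0,0],0],
    [4.6,[0,0,0],0],
    [4.6,[0,0,0],0],
    [4.6,[0,0,0],0],
    [4.6,[0,0,0],0],
    [4.6,[0,0,0],0],
    [4.6,[0,0,0],0],
  ],
)

```text
time_s: 3.73
tool_pos: [572.8, 55.0, 17.3]
tool_rot: [-3.106, -0.468, -0.0]
contact_force: [-0.8, 1.5, 1.0]
finger_gap: 48.2
grip_force: 30.1
```

Gripped. I'll lift and hold it still for a force reading.

Call:
servo_tool(
  plan=[
    [4.6,[0,0,0.5],0],
    [4.6,[0,0,1.5],0],
    [4.6,[0,0,2.5],0],
    [4.6,[0,0,3],0],
    [4.6,[0,0,3],0],
    [4.6,[0,0,3],0],
    [4.6,[0,0,3],0],
    [4.6,[0,0,3],0],
  ],
)

```text
time_s: 4.4
tool_pos: [572.4, 54.9, 46.7]
tool_rot: [-3.107, -0.468, 0.001]
contact_force: [0.6, 0.5, -0.7]
finger_gap: 47.9
grip_force: 30.1
```

Call:
servo_tool(
  plan=[
    [4.6,[0,0,0],0],
    [4.6,[0,0,0],0],
    [4.6,[0,0,0],0],
    [4.6,[0,0,0],0],
    [4.6,[0,0,0],0],
    [4.6,[0,0,0],0],
    [4.6,[0,0,0],0],
    [4.6,[0,0,0],0],
  ],
)

```text
time_s: 5.07
tool_pos: [572.7, 54.9, 47.1]
tool_rot: [-3.107, -0.468, 0.0]
contact_force: [0.6, -0.2, -0.8]
finger_gap: 47.8
grip_force: 30.1
```

The force is about 1.5 N below the unloaded reading, while a full one would give 4.4 N or more, so C is light. I'll set it down, then try B.

Call:
servo_tool(
  plan=[
    [4.6,[0,0,-0.8],0],
    [4.6,[0,0,-1.6],0],
    [4.6,[0,0,-2.3],0],
    [4.6,[0,0,-2.7],0],
    [4.6,[0,0,-2.9],0],
    [4.6,[0,0,-3],0],
    [4.6,[0,0,-3],0],
    [4.6,[0,0,-3],0],
  ],
)

```text
time_s: 5.73
tool_pos: [572.8, 55.0, 17.4]
tool_rot: [-3.106, -0.468, -0.0]
contact_force: [-0.9, 1.0, 3.8]
finger_gap: 48.1
grip_force: 30.3
```

Call:
servo_tool(
  plan=[
    [9.3,[0,0,0],0],
    [9.3,[0,0,0],0],
    [9.3,[0,0,0],0],
    [9.3,[0,0,0],0],
    [9.3,[0,0,0],0],
    [9.3,[0,0,0],0],
    [9.3,[0,0,0],0],
    [9.3,[0,0,0],0],
  ],
)

```text
time_s: 6.4
tool_pos: [572.7, 54.9, 17.1]
tool_rot: [-3.107, -0.468, 0.0]
contact_force: [0.9, -0.3, 0.2]
finger_gap: 92.0
grip_force: 0.0
```

Call:
servo_tool(
  plan=[
    [9.3,[0,0,1.5],0],
    [9.3,[0,0,4],0],
    [9.3,[0,0,7],0],
    [9.3,[0,0,10],0],
    [9.3,[-2.1,2.7,10],0],
    [9.3,[-4.2,5.4,10],0],
    [9.3,[-6.3,8.1,10],0],
    [9.3,[-8.5,10.9,10],0],
  ],
)

```text
time_s: 7.07
tool_pos: [486.7, 164.6, 117.2]
tool_rot: [-3.107, -0.466, -0.001]
contact_force: [0.5, 0.5, 0.2]
finger_gap: 92.8
grip_force: 0.0
```

```bash
python3 - <<'E'
from h import *
cv2.imwrite("pics/s1.png",get_image("scene")); print(monitor.read_state()["contact_force"])
E
```

```text
[1.0594316  1.665527   1.66598991]
```

View pics/s1.png

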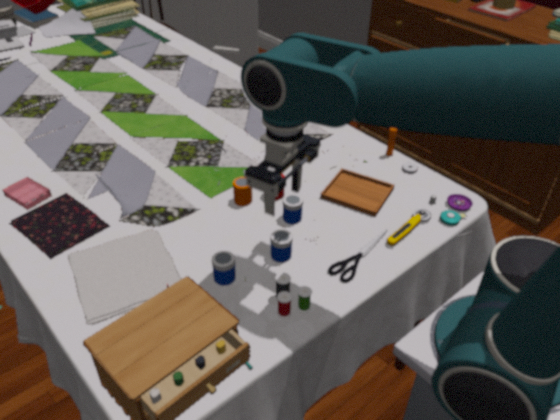

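C stands upright at (292,208) and the gripper is above B at (281,246). I'll do B next.

Call:
servo_tool(
  plan=[
    [9.3,[0,0,-2],0],
    [9.3,[0,0,-4],0],
    [9.3,[0,0,-6],0],
    [9.3,[0,0,-8],0],
    [9.3,[0,0,-9.2],0],
    [9.3,[0,0,-10],0],
    [9.3,[0,0,-10],0],
    [9.3,[0,0,-10],0],
  ],
)

```text
time_s: 7.78
tool_pos: [488.0, 163.9, 17.7]
tool_rot: [-3.107, -0.468, -0.0]
contact_force: [0.6, -0.7, 0.1]
finger_gap: 93.0
grip_force: 0.0
```

Call:
servo_tool(
  plan=[
    [4.6,[0,0,0],0],
    [4.6,[0,0,0],0],
    [4.6,[0,0,0],0],
    [4.6,[0,0,0],0],
    [4.6,[0,0,0],0],
    [4.6,[0,0,0],0],
    [4.6,[0,0,0],0],
    [4.6,[0,0,0],0],
  ],
)

```text
time_s: 8.45
tool_pos: [487.7, 164.0, 17.3]
tool_rot: [-3.106, -0.468, -0.0]
contact_force: [0.3, 0.7, 1.0]
finger_gap: 48.2
grip_force: 30.1
```

Call:
servo_tool(
  plan=[
    [4.6,[0,0,0.5],0],
    [4.6,[0,0,1.5],0],
    [4.6,[0,0,2.5],0],
    [4.6,[0,0,3],0],
    [4.6,[0,0,3],0],
    [4.6,[0,0,3],0],
    [4.6,[0,0,3],0],
    [4.6,[0,0,3],0],
  ],
)

```text
time_s: 9.12
tool_pos: [487.5, 163.8, 46.7]
tool_rot: [3.107, 0.467, -0.001]
contact_force: [-0.6, 0.1, -0.8]
finger_gap: 48.2
grip_force: 30.1
```

Call:
servo_tool(
  plan=[
    [4.6,[0,0,0],0],
    [4.6,[0,0,0],0],
    [4.6,[0,0,0],0],
    [4.6,[0,0,0],0],
    [4.6,[0,0,0],0],
    [4.6,[0,0,0],0],
    [4.6,[0,0,0],0],
    [4.6,[0,0,0],0],
  ],
)

```text
time_s: 9.78
tool_pos: [487.7, 163.9, 47.2]
tool_rot: [-3.107, -0.468, -0.0]
contact_force: [0.8, 0.7, -0.5]
finger_gap: 48.2
grip_force: 30.1
```

B is light too, so A should be the full one. I'll set B down and check A by lifting it.

Call:
servo_tool(
  plan=[
    [4.6,[0,0,-0.8],0],
    [4.6,[0,0,-1.6],0],
    [4.6,[0,0,-2.3],0],
    [4.6,[0,0,-2.7],0],
    [4.6,[0,0,-2.9],0],
    [4.6,[0,0,-3],0],
    [4.6,[0,0,-3],0],
    [4.6,[0,0,-3],0],
  ],
)

```text
time_s: 10.45
tool_pos: [487.8, 164.0, 17.3]
tool_rot: [-3.107, -0.468, -0.0]
contact_force: [-2.1, 0.1, 2.9]
finger_gap: 48.2
grip_force: 30.1
```

Call:
servo_tool(
  plan=[
    [9.3,[0,0,0],0],
    [9.3,[0,0,0],0],
    [9.3,[0,0,0],0],
    [9.3,[0,0,0],0],
    [9.3,[0,0,0],0],
    [9.3,[0,0,0],0],
    [9.3,[0,0,0],0],
    [9.3,[0,0,0],0],
  ],
)

```text
time_s: 11.12
tool_pos: [487.7, 163.9, 17.1]
tool_rot: [-3.107, -0.468, 0.0]
contact_force: [-0.4, -0.5, 0.2]
finger_gap: 91.8
grip_force: 0.0
```

Call:
servo_tool(
  plan=[
    [9.3,[0,0,1.5],0],
    [9.3,[0,0,4],0],
    [9.3,[0,0,7],0],
    [9.3,[0,0,10],0],
    [9.3,[0.7,3.6,10],0],
    [9.3,[1.4,7.2,10],0],
    [9.3,[2.1,10.8,10],0],
    [9.3,[2.7,14.4,10],0],
  ],
)

```text
time_s: 11.78
tool_pos: [514.9, 309.6, 117.4]
tool_rot: [-3.107, -0.467, -0.001]
contact_force: [0.2, -1.8, 0.1]
finger_gap: 93.1
grip_force: 0.0
```

Call:
servo_tool(
  plan=[
    [9.3,[0,0,-2],0],
    [9.3,[0,0,-4],0],
    [9.3,[0,0,-6],0],
    [9.3,[0,0,-8],0],
    [9.3,[0,0,-9.2],0],
    [9.3,[0,0,-10],0],
    [9.3,[0,0,-10],0],
    [9.3,[0,0,-10],0],
  ],
)

```text
time_s: 12.45
tool_pos: [514.9, 308.0, 17.7]
tool_rot: [-3.107, -0.467, -0.0]
contact_force: [-0.7, 0.3, 0.3]
finger_gap: 93.1
grip_force: 0.0
```

Call:
servo_tool(
  plan=[
    [4.6,[0,0,0],0],
    [4.6,[0,0,0],0],
    [4.6,[0,0,0],0],
    [4.6,[0,0,0],0],
    [4.6,[0,0,0],0],
    [4.6,[0,0,0],0],
    [4.6,[0,0,0],0],
    [4.6,[0,0,0],0],
  ],
)

```text
time_s: 13.12
tool_pos: [514.7, 308.6, 17.6]
tool_rot: [-3.105, -0.467, -0.001]
contact_force: [-2.5, 4.2, 2.6]
finger_gap: 48.4
grip_force: 30.2
```

Call:
servo_tool(
  plan=[
    [4.6,[0,0,0.5],0],
    [4.6,[0,0,1.5],0],
    [4.6,[0,0,2.5],0],
    [4.6,[0,0,3],0],
    [4.6,[0,0,3],0],
    [4.6,[0,0,3],0],
    [4.6,[0,0,3],0],
    [4.6,[0,0,3],0],
  ],
)

```text
time_s: 13.78
tool_pos: [514.4, 307.7, 46.6]
tool_rot: [3.106, 0.468, -0.001]
contact_force: [0.6, 0.1, -6.9]
finger_gap: 48.2
grip_force: 30.2
```

A is clearly the heavy one at about 7 N. I'll carry it high to the tray.

Call:
servo_tool(
  plan=[
    [4.6,[0,0,1.5],0],
    [4.6,[0,0,4],0],
    [4.6,[0,0,6.5],0],
    [4.6,[0,0,8],0],
    [4.6,[0,-1,8],0],
    [4.6,[0,-3,8],0],
    [4.6,[0,-6,8],0],
    [4.6,[0,-9,8],0],
  ],
)

```text
time_s: 14.45
tool_pos: [513.8, 216.5, 125.1]
tool_rot: [3.106, 0.469, -0.003]
contact_force: [-0.4, -0.6, -6.6]
finger_gap: 47.6
grip_force: 30.2
```

Call:
servo_tool(
  plan=[
    [4.6,[0.3,-3,0],0],
    [4.6,[0.6,-6,0],0],
    [4.6,[0.9,-9,0],0],
    [4.6,[1.2,-12,0],0],
    [4.6,[1.5,-15,0],0],
    [4.6,[1.8,-18,0],0],
    [4.6,[2.1,-21,0],0],
    [4.6,[2.4,-24,0],0],
  ],
)

```text
time_s: 15.12
tool_pos: [537.7, -24.1, 125.3]
tool_rot: [-3.106, -0.467, 0.003]
contact_force: [0.7, -0.6, -6.8]
finger_gap: 48.0
grip_force: 30.5
```

Call:
servo_tool(
  plan=[
    [4.6,[0,-3,0],0],
    [4.6,[0,-6,0],0],
    [4.6,[0,-9,0],0],
    [4.6,[0,-11.5,0],0],
    [4.6,[0,-12.6,0],0],
    [4.6,[0,-13,0],0],
    [4.6,[0,-13,0],0],
    [4.6,[0,-13,0],0],
  ],
)

```text
time_s: 15.78
tool_pos: [538.4, -151.5, 126.4]
tool_rot: [-3.106, -0.468, 0.001]
contact_force: [-0.1, -0.0, -6.3]
finger_gap: 48.2
grip_force: 30.5
```

```bash
python3 - <<'E'
from h import *
cv2.imwrite("pics/s2.png",get_image("scene")); print(monitor.read_state()["contact_force"])
E
```

```text
[-0.3778296  -0.57414295 -5.65881144]
```

View pics/s2.png

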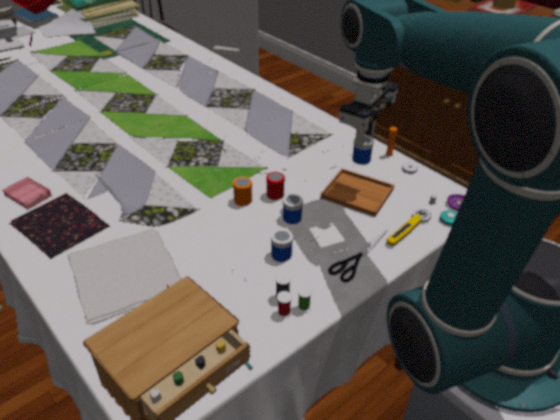

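The canister is held upright at (362,150) above the tray, and the other two are standing. I'll lower it slowly and open the fingers only partly, so they clear the tray walls.

Call:
servo_tool(
  plan=[
    [4.6,[0,0,-1],0],
    [4.6,[0,0,-2.5],0],
    [4.6,[0,0,-4],0],
    [4.6,[0,0,-5.5],0],
    [4.6,[0,0,-7],0],
    [4.6,[0,0,-8],0],
    [4.6,[0,0,-8.8],0],
    [4.6,[0,0,-9.2],0],
  ],
)

```text
time_s: 16.5
tool_pos: [538.4, -151.5, 33.9]
tool_rot: [-3.106, -0.468, 0.001]
contact_force: [0.3, -0.8, -6.4]
finger_gap: 48.1
grip_force: 30.4
```

Call:
servo_tool(
  plan=[
    [4.6,[0,0,-0.3],0],
    [4.6,[0,0,-0.6],0],
    [4.6,[0,0,-0.8],0],
    [4.6,[0,0,-1.0],0],
    [4.6,[0,0,-1.1],0],
    [4.6,[0,0,-1.1],0],
    [4.6,[0,0,-1.1],0],
    [4.6,[0,0,-1.1],0],
  ],
)

```text
time_s: 17.17
tool_pos: [538.8, -152.1, 24.4]
tool_rot: [3.107, 0.467, 0.0]
contact_force: [-0.9, -0.0, -6.5]
finger_gap: 48.4
grip_force: 30.5
```

Call:
servo_tool(
  plan=[
    [4.6,[0,0,0],0],
    [4.6,[0,0,-0.1],0],
    [4.6,[0,0,-0.1],0],
    [4.6,[0,0,-0.1],0],
    [4.6,[0,0,-0.1],0],
    [4.6,[0,0,-0.1],0],
    [4.6,[0,0,-0.1],0],
    [4.6,[0,0,-0.1],0],
  ],
)

```text
time_s: 17.83
tool_pos: [538.9, -152.1, 23.5]
tool_rot: [3.106, 0.468, 0.001]
contact_force: [-1.4, 1.7, 2.7]
finger_gap: 48.3
grip_force: 30.7
```

It has landed. I'll release and retract.

Call:
servo_tool(
  plan=[
    [6.5,[0,0,0],0],
    [6.5,[0,0,0],0],
    [6.5,[0,0,0],0],
    [6.5,[0,0,0],0],
    [6.5,[0,0,0],0],
    [6.5,[0,0,0],0],
    [6.5,[0,0,0],0],
    [6.5,[0,0,0],0],
  ],
)

```text
time_s: 18.5
tool_pos: [538.7, -152.1, 23.2]
tool_rot: [3.107, 0.468, 0.0]
contact_force: [0.5, 0.3, 0.3]
finger_gap: 65.0
grip_force: 0.0
```

Call:
servo_tool(
  plan=[
    [6.5,[0,0,1],0],
    [6.5,[0,0,3],0],
    [6.5,[0,0,5.5],0],
    [6.5,[0,0,8],0],
    [6.5,[0,0,11],0],
    [6.5,[0,0,14],0],
    [6.5,[0,0,16],0],
    [6.5,[0,0,16],0],
  ],
)

```text
time_s: 19.17
tool_pos: [540.1, -152.5, 189.0]
tool_rot: [3.104, 0.467, 0.009]
contact_force: [-0.2, -0.4, 0.7]
finger_gap: 65.0
grip_force: 0.0
```

Call:
servo_tool(
  plan=[
    [6.5,[-2,-3,0],0],
    [6.5,[-4,-6,0],0],
    [6.5,[-6,-9,0],0],
    [6.5,[-8,-12,0],0],
    [6.5,[-10,-15,0],0],
    [6.5,[-11,-17,0],0],
    [6.5,[-11,-17,0],0],
    [6.5,[-11,-17,0],0],
  ],
)

```text
time_s: 19.83
tool_pos: [428.1, -322.8, 183.2]
tool_rot: [-3.107, -0.464, 0.0]
contact_force: [-0.0, 1.4, -0.1]
finger_gap: 65.3
grip_force: 0.0
```

```bash
python3 - <<'E'
from h import *
im=get_image("scene");cv2.imwrite("pics/s3.png",im[100:340,180:500].repeat(2,0).repeat(2,1))
cv2.imwrite("pics/t3.png",get_image("top"))
E
```

```text
(no output)
```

View pics/s3.png

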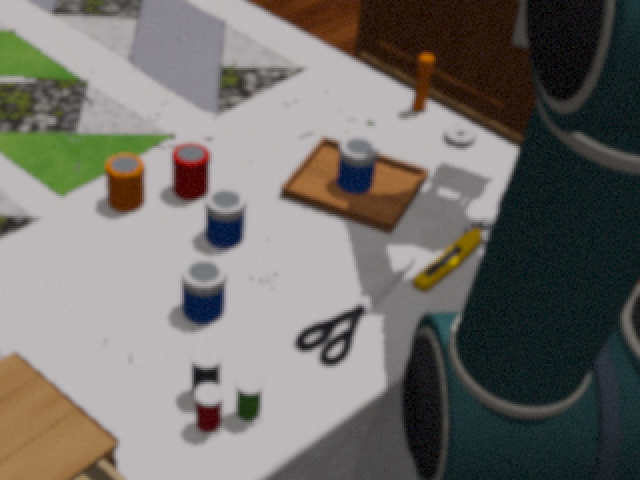

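View pics/t3.png

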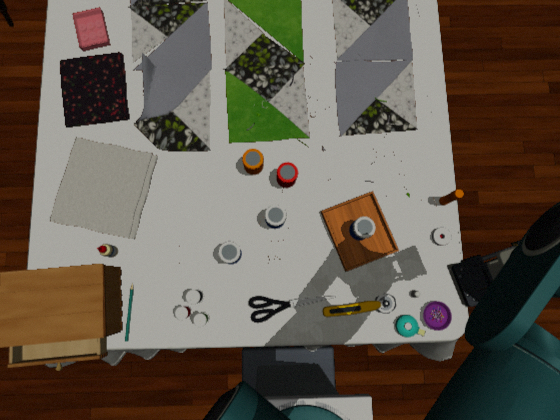

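The full canister stands upright in the tray at top-view pixel (363,228). The two empties stand on the table at (229,253) and (275,216), and the look-alikes have not moved.

```bash
python3 -c "
from cell import r
print(r.close_job())"
```

```text
the job is handed in; nothing more can be done
None
```

The full canister stands upright in the wooden tray, the two empty ones stand on the table outside it, nothing was tipped, and the job is handed in at about 20 s.

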